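# Zero the readout and hold the cam tester at full lift

## Robot

A 7-joint arm with a two-finger parallel gripper is mounted at the origin on a cart in front of the work surface, level with it; the furniture and walls round the work are solid. World frame = base frame: x ahead of the robot, y to its left, z up, the work surface at z = 0. Lengths are in m, angles in degrees, forces in N, time in s.
With the tool pointing down it reaches from about 0.4 to 0.85 m from the base axis. Payload 6.9 kg.
Tool frame: the origin (TCP) lies between the finger pads; the fingertips stand 8 mm ahead of it and the grasp point (between the pads) lies 11 mm behind it; z points along the fingers, y is the line along which they close (so a half turn about z gives the same grasp; the last joint's range is limited). The gripper opens to 85 mm and grips with 20 to 120 N. Pads are 22 mm wide; open, the fingers measure 114 mm over their backs; the gripper's body (76 mm by 85 mm) begins 54 mm behind the grasp point. The pads swing forward as they close: fully open they stand 13 mm farther back than shut.
Start: joints at [81.389, 29.078, -13.613, 85.955, 7.202, 65.827, -8.869], TCP at [0.158, -0.605, 0.239] pointing down, gripper open.
Joint ranges: [-176.47, 176.47], [-13.61, 117.27], [-81.72, 77.17], [0.22, 143.17], [-87.28, 267.28], [10, 112.55], [-165.47, 165.47]. Speed limits (degrees/s): [136.94, 136.94, 180, 180, 180, 180, 180].

## Interface

Orientations are given as [roll, pitch, yaw] about the fixed x, y, z axes, in that order (R = Rz(yaw) Ry(pitch) Rx(roll)).
In Python, from workcell import * gives the robot as it stands.
- The arm moves only by the shell command python3 -m jog 'ROWS'. ROWS is JSON, a list of rows, each an object of numbers: "dx", "dy", "dz": the shift along the tool's x, y, z in mm; "ax", "ay", "az": the turn, a rotation vector about the tool's x, y, z in degrees; "jaw": the opening, from 0 (shut) to 1 (fully open). A call has 1 to 10 rows; each row shifts and turns the commanded pose from where the row before left it, along the tool's axes as they then stand; what a row does not reach is not made up. A row lasts 1/10 s, in which the tool goes at most 50 mm and 8.59 degrees, less where a joint would pass 70% of its speed; a pose out of reach is approached as far as the arm can. A call is refused whole if a number of a shift passes 50 or a number of a turn 8.59, either way. A call with a gripper value outside its range is refused whole. The fingers move at their own pace and stop on an object; the grip force is fixed at half the most. Time passes only in rows, so rows that do not move let the fingers close. It gives the time, the measured TCP pose, the force, the opening and the grip force at its end, in the units of the state.
- get_state(): the state, without advancing time (a new reading comes with each control period).
- read_camera(name): name is "side" or "top" or "wrist"; returns a dict with "img" (384x512x3 uint8, red, green, blue), "depth" (384x512 float32, m along the optical axis (not along the pixel's ray), 0 where there is no reading), "fx", "fy", "cx", "cy" (pixels), "view" (4x4, takes a point from world to camera coordinates); the wrist camera has in their place "hand_eye" (4x4, takes a point from camera to tool coordinates, whose origin is the TCP and whose axes are the flange's). Camera axes: x right, y down, z forward; pixel columns grow to the right and rows downward; lengths in m; the calibration is good to about 2 mm. A picture is of the moment at which its call begins: read the wrist's pose just before it.
- hand_in(): hands the job in; it is judged then, once.
The state is a dict: "time_s": time; "qpos": joint angles; "qvel": joint speeds; "joint_efforts": joint torques, N m; "ee_pos": TCP position; "eef_rot": TCP orientation; "ft_force": force on the tool from outside, world axes, zero at the start; "moment": the same for the moment, N m; "opening": opening from 0.0 (shut) to 1.0 (fully open); "grasp_force": force on a finger pad.
Only numpy, scipy, OpenCV 4.12 (cv2) and the standard library are available. Lean on these libraries where they do the work, as an engineer would, in place of code of your own. Each camera call takes 0.05 s, during which the arm holds its last target. There are 200 camera calls.

## Task

Take a spring-force reading of the solenoid module standing in the cam tester: first zero the cordless readout while the gauge is still unloaded, by pressing its button fully down and letting it come back up. Then swing the tester's cam lever up to its point of highest lift, so that the module is pressed against the gauge tip, and hold the lever there by its handle. Finish while still holding it (the lever springs back if let go), and do not knock over or shift the other things on the table.

Things in the scene. Friction and masses are not known exactly. Their poses are not given: they have to be found in the camera images.
- tester: Cam tester, fixed: grey base plate 160 (x) x 170 (y) x 16 mm; four steel posts at x = +-32, y = +-46 carry an aluminium head plate (88 x 116 mm, 216 to 230 mm above the table); 265 mm high overall. Origin: centre of its underside; z up, x to its back, y to the side where the lever is. A level cam shaft lies along its y, 54 mm above the table. Place and yaw vary.
- cam_axis (a point): Point on the axis of the cam shaft in the plane of the handle's middle: at (0, 137, 54) mm in the tester's frame. The handle's middle moves on a circle of radius 120 mm about it, in the tester's x-z plane.
- lever_grip: Black round handle sleeve at the lever's end, along the tester's y: 18 mm in diameter (19.4 at two end beads), 62 mm long, origin at its middle. It reaches from 106 to 168 mm from the tester's middle plane; the lever rod (11 mm thick) is at 93 mm. It revolves freely on its pin, so fingers can keep it clamped while the lever swings; its own turn means nothing.
- cam_lever (a joint): Lever angle q, rad. 0 = rest: lever points to the tester's front (-x), 4 degrees above level. Grows as the handle swings up and back. At 1.50 it stands straight up: highest lift; beyond, the lift falls again, to a stop at 2.10. Handle middle in tester frame: x = -0.120 sin(1.5 - q), z = 0.054 + 0.120 cos(1.5 - q). A spring pulls it to 0: 3 to 5 N at the handle; let go, it swings back.
- platen (a joint): Lift of the aluminium platen that the two eccentrics on the cam shaft raise between the posts, m. 0 at rest, about 0.0121 at the highest lift: 0.013 (cos(q - 1.5) - 0.07) for lever angle q.
- nest (a point): Centre of the platen's top face, inside the four low steel jaws (14 mm high, 2 mm clearance) that hold the module's foot; 90 mm above the table at rest.
- test_module: Black solenoid module 42 x 38 x 87 mm, loose, standing in the nest with its plunger up; origin at the centre of its underside. Already in place.
- gauge_tip: Steel disc, 18 mm in diameter, spring-loaded under the load cell in the head plate, 4 mm above the module at rest; origin at the centre of the disc's underside. At the highest lift it is pushed up 8 mm and presses on the module with about 7 N.
- readout: Cordless readout box, fixed to the table: grey, 100 (x) x 125 (y) x 40 mm, with a display hood leaning back along its rear edge, 90 mm high (a thin aerial at the rear reaches 120 mm). Origin: centre of its underside; its front is -x. It stands to the left or to the right of the tester; its yaw varies.
- zero_button_top (a point): Centre of the top face of the round black push button (26 mm in diameter, in a 42 mm collar) on the readout's top, in front of the display hood, 58 mm above the table; it moves down with the button and is pressed straight down. The hood's front face is at least 25 mm behind the button's centre.
- zero_button (a joint): Travel of the push button, m: 0 = up, 0.006 = fully down. A spring brings it back; it starts to move at 1.5 N and is fully down at 5 N.
- spare_a: Solenoid module like the one under test, standing loose in front of the tester; bystander.
- spare_b: Another such module standing beside it; bystander.
- loose_nut: Black ribbed ring nut, 41 mm wide and 20 mm high, loose behind the lever side of the tester; bystander.
- loose_insert: Turned steel valve insert, 24 mm wide and 16 mm high, loose near the nut; bystander.
- nut_driver: Nut driver 157 mm long lying loose in front; bystander.
- spray_can: Aerosol can, 67 mm in diameter and 194 mm high, standing loose on the side of the tester where the readout is not; bystander.
There are look-alikes about, which are no part of the job. Of the things that look like the readout, the larger one is meant. What is shaped like the test_module but purple or turquoise is not meant.

How it is judged:
By the outcome, as a careful person would: the job done as asked, in the order asked, and still so for the second after the job is handed in, while the arm keeps its last pose, push and grip.
It also fails if it takes over 58 s, if anything falls off the work surface, if the arm or the gripper's body presses on something with over 40 N, if the wrist force passes 120 N, or if a joint passes its speed limit or range.

## Working session

There is one attempt and no reset: what is moved stays moved. The work goes in short steps, Python scripts to look and compute and a shell command to move; the robot and the scene stay as the last step left them, time stands still between calls to the robot, and variables do not carry over. Pictures are saved under pics/ and viewed, at most 10 in all, crops included, and the job is handed in when it is done.

```bash
mkdir -p pics; ls; cat > h.py <<'E'
from workcell import *
import numpy as np, cv2
from scipy.spatial.transform import Rotation as R
def cam(n):
    s=get_state(); c=read_camera(n)
    if n=="wrist":
        T=np.eye(4);T[:3,:3]=R.from_euler('xyz',s['eef_rot'],degrees=True).as_matrix();T[:3,3]=s['ee_pos']
        c['c2w']=T@c['hand_eye']
    else: c['c2w']=np.linalg.inv(c['view'])
    return c
def save(c,f): cv2.imwrite(f,c['img'][:,:,::-1])
def pts(c):
    d=c['depth'];v,u=np.indices(d.shape)
    P=np.stack([(u-c['cx'])/c['fx']*d,(v-c['cy'])/c['fy']*d,d,np.ones_like(d)],-1)
    W=(P@c['c2w'].T)[...,:3]; W[d<=0]=np.nan; return W
E
python3 - <<'E'
from h import *
import pickle
print(get_state())
cs={}
for n in ("top","side"):
    c=cam(n);save(c,f"pics/{n}0.png");cs[n]=c;print(n,c['fx'],c['c2w'].round(3).tolist())
pickle.dump(cs,open('cs.pkl','wb'))
E
```

```text
pics
{'time_s': 0.0, 'qpos': array([ 81.38840328,  29.12570642, -13.60778152,  86.00766662,
         7.20049143,  65.82837701,  -8.86981137]), 'qvel': array([-0.00167061, -0.02217231,  0.03160289, -0.01191848,  0.08324422,
       -0.02751326,  0.0065092 ]), 'joint_efforts': array([ 7.14482758e-04, -6.20598435e+01, -2.18668498e+00, -2.49652863e+01,
        1.26011821e-02,  1.18837995e-02,  7.55006937e-06]), 'ee_pos': array([ 0.15793299, -0.60421038,  0.23843329]), 'eef_rot': array([-1.79896813e+02,  1.26377346e-03,  1.46549024e+01]), 'ft_force': array([ 0.53316739,  0.3209283 , -0.36641227]), 'moment': array([-0.01290148, -0.0130084 ,  0.02625867]), 'grasp_force': 0.0, 'opening': 1.001773516923417}
top 389.1944829088333 [[0.329, -0.892, 0.31, 0.194], [-0.944, -0.313, 0.101, -0.11], [0.007, -0.326, -0.945, 1.166], [0.0, 0.0, 0.0, 1.0]]
side 388.02927658063965 [[-0.984, -0.089, 0.156, 0.354], [-0.18, 0.437, -0.881, 0.964], [0.01, -0.895, -0.446, 0.636], [0.0, 0.0, 0.0, 1.0]]
```

View pics/top0.png

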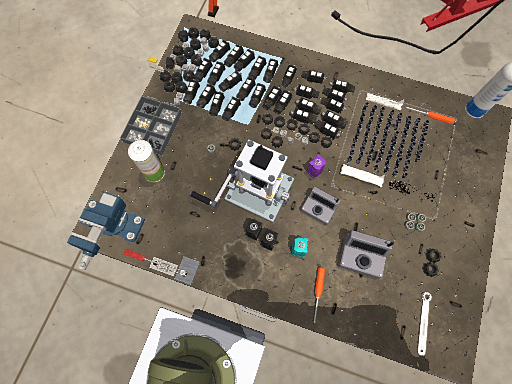

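View pics/side0.png

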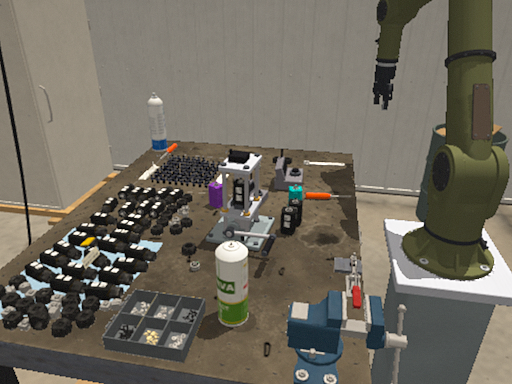

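Top view: tester at (258,180), its lever handle at (203,199). Readout look-alikes are the small box at (320,203) and the larger one at (366,253). The larger one is meant, with its button near (358,263). The spares are at (252,228) and (268,237), the turquoise module at (301,245) and the can at (145,160). Next I'll measure these and check a close crop.

```bash
python3 - <<'E'
from h import *
import pickle
cs=pickle.load(open('cs.pkl','rb'));c=cs['top'];W=pts(c)
for n,(u,v) in dict(small=(320,208),big=(358,263),bigtop=(366,240),lever=(203,199),levertip=(195,195),head=(265,158),spA=(252,228),spB=(268,237),tq=(301,245),purple=(317,165),can=(140,147),driver=(320,280)).items():
    print(n,W[v,u].round(3))
im=c['img'];a=cv2.resize(im[120:290,180:410],None,fx=3.4,fy=3.4,interpolation=cv2.INTER_CUBIC);cv2.imwrite('pics/crop1.png',a[:,:,::-1])
# box: larger readout, points between z .03 and .06 near
def rect(lo,hi,x0,x1,y0,y1):
    m=(W[...,2]>lo)&(W[...,2]<hi)&(W[...,0]>x0)&(W[...,0]<x1)&(W[...,1]>y0)&(W[...,1]<y1)
    P=W[m][:,:2].astype(np.float32);return len(P),cv2.minAreaRect(P*1000),P.mean(0)
b=W[263,358]
print('readout top',rect(.034,.046,b[0]-.1,b[0]+.15,b[1]-.12,b[1]+.12))
print('readout button',rect(.053,.063,b[0]-.03,b[0]+.03,b[1]-.03,b[1]+.03))
h=W[158,265]
print('head',rect(.22,.24,h[0]-.15,h[0]+.15,h[1]-.15,h[1]+.15))
print('base',rect(.008,.022,h[0]-.22,h[0]+.15,h[1]-.13,h[1]+.2))
l=W[199,203]
print('lever',rect(.04,.09,l[0]-.05,l[0]+.05,l[1]-.05,l[1]+.06))
E
```

```text
small [ 0.568 -0.191  0.044]
big [ 0.444 -0.338  0.052]
bigtop [ 0.506 -0.336  0.085]
lever [0.471 0.144 0.072]
levertip [0.475 0.171 0.071]
head [ 0.58  -0.006  0.25 ]
spA [ 0.435 -0.021  0.077]
spB [ 0.423 -0.073  0.086]
tq [ 0.433 -0.168  0.085]
purple [ 0.685 -0.142  0.073]
can [0.525 0.338 0.185]
driver [ 0.368 -0.253  0.019]
readout top (803, ((484.00537109375, -303.5198974609375), (242.52626037597656, 110.95955657958984), 61.44078826904297), array([ 0.4605924 , -0.34728357], dtype=float32))
readout button (81, ((454.4707336425781, -349.5679016113281), (36.1102294921875, 35.92501449584961), 87.78545379638672), array([ 0.4528966 , -0.35212594], dtype=float32))
head (1068, ((576.9154663085938, 5.383457183837891), (116.66844940185547, 89.51481628417969), 83.6312484741211), array([0.5697649 , 0.00349359], dtype=float32))
base (1226, ((565.0147705078125, 42.75885009765625), (325.3275146484375, 282.9080505371094), 82.43651580810547), array([0.54724574, 0.00204492], dtype=float32))
lever (219, ((494.10357666015625, 144.85638427734375), (83.902587890625, 60.0951042175293), 83.85643768310547), array([0.47860578, 0.13696584], dtype=float32))
```

View pics/crop1.png

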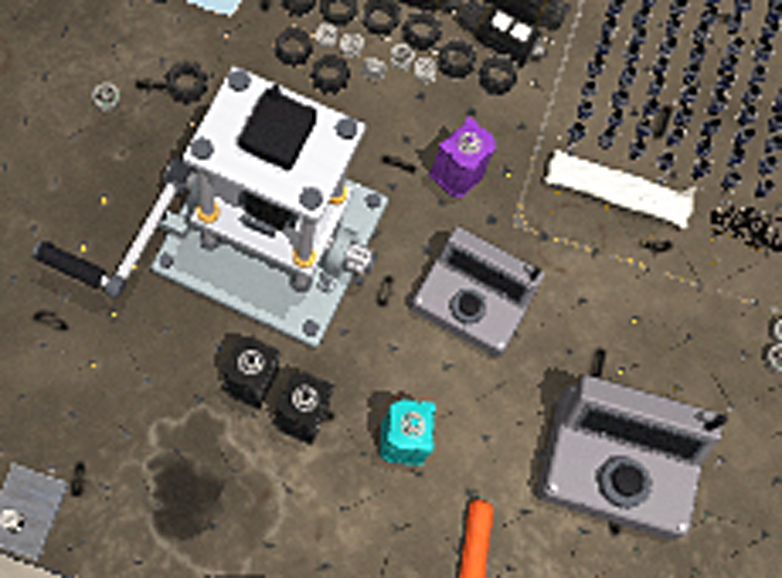

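The crop confirms it: the large readout's button is at full-image pixel (364,262), and it is clearly bigger than the one at (318,210). The tester faces forward with its lever on the +y side.

```bash
cat >> h.py <<'E'
def ray(c,u,v,z):
    d=c['c2w'][:3,:3]@np.array([(u-c['cx'])/c['fx'],(v-c['cy'])/c['fy'],1]);o=c['c2w'][:3,3]
    return o+d*(z-o[2])/d[2]
E
python3 - <<'E'
from h import *
import pickle
c=pickle.load(open('cs.pkl','rb'))['top']
f=lambda x,y,z:ray(c,180+x/3.4,120+y/3.4,z).round(4)
B=f(626,482,.058);print('button',B)
l,r=f(545,490,.04),f(682,535,.04);print('front edge',l,r,'len',np.linalg.norm(l-r),'yaw',np.degrees(np.arctan2((l-r)[1],(l-r)[0]))-90)
s=get_state();p=s['ee_pos'];T=R.from_euler('xyz',s['eef_rot'],degrees=True).as_matrix()
print('shift tool mm to 20cm above',(T.T@(np.array([B[0]-.05,B[1],.2])-p)*1000).round(0))
E
```

```text
button [ 0.4518 -0.3522  0.058 ]
front edge [ 0.4268 -0.293   0.04  ] [ 0.4285 -0.4112  0.04  ] len 0.11821222441016838 yaw 0.8239941621571774
shift tool mm to 20cm above [ 300. -182.   39.]
```

```bash
python3 -m jog '[{"dx":40,"dy":-24,"jaw":0},{"dx":40,"dy":-24,"jaw":0},{"dx":40,"dy":-24,"jaw":0},{"dx":40,"dy":-24,"jaw":0},{"dx":40,"dy":-24,"jaw":0},{"dx":40,"dy":-24,"jaw":0},{"dx":30,"dy":-19,"dz":15,"jaw":0},{"dx":30,"dy":-19,"dz":20,"jaw":0},{"jaw":0},{"jaw":0}]'
python3 - <<'E'
from h import *
c=cam('wrist');save(c,'pics/w1.png');W=pts(c)
B=np.array([.4518,-.3522,.058,1]);q=np.linalg.inv(c['c2w'])@B;print('expected px',c['fx']*q[0]/q[2]+c['cx'],c['fy']*q[1]/q[2]+c['cy'])
E
```

```text
expected px 39.76800715770602 -251.98514069335496invalid input at $[0]: expected keys dx, dy, dz, ax, ay, az, jaw
```

View pics/w1.png

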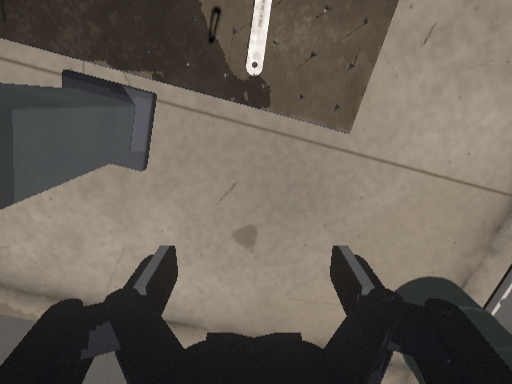

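The call was refused because every key is required, so the arm has not moved. The picture shows the start pose: open fingers at (160,270) and (345,270), table edge above.

```bash
python3 -m jog '[{"dx":40,"dy":-24,"dz":0,"ax":0,"ay":0,"az":0,"jaw":0},{"dx":40,"dy":-24,"dz":0,"ax":0,"ay":0,"az":0,"jaw":0},{"dx":40,"dy":-24,"dz":0,"ax":0,"ay":0,"az":0,"jaw":0},{"dx":40,"dy":-24,"dz":0,"ax":0,"ay":0,"az":0,"jaw":0},{"dx":40,"dy":-24,"dz":0,"ax":0,"ay":0,"az":0,"jaw":0},{"dx":40,"dy":-24,"dz":0,"ax":0,"ay":0,"az":0,"jaw":0},{"dx":30,"dy":-19,"dz":15,"ax":0,"ay":0,"az":0,"jaw":0},{"dx":30,"dy":-19,"dz":20,"ax":0,"ay":0,"az":0,"jaw":0},{"dx":0,"dy":0,"dz":0,"ax":0,"ay":0,"az":0,"jaw":0},{"dx":0,"dy":0,"dz":0,"ax":0,"ay":0,"az":0,"jaw":0}]'
python3 - <<'E'
from h import *
c=cam('wrist');save(c,'pics/w2.png')
B=np.array([.4518,-.3522,.058,1]);q=np.linalg.inv(c['c2w'])@B;u,v=c['fx']*q[0]/q[2]+c['cx'],c['fy']*q[1]/q[2]+c['cy'];print('expected px',u,v)
import pickle;pickle.dump(c,open('w2.pkl','wb'))
E
```

```text
time_s: 1.15
ee_pos: [0.4025, -0.3519, 0.2038]
eef_rot: [-179.9, 0.1, 14.8]
ft_force: [-0.1, -0.7, 0.6]
opening: 0.002
grasp_force: 0.0
expected px 265.91869088191976 137.6161551316185
```

View pics/w2.png

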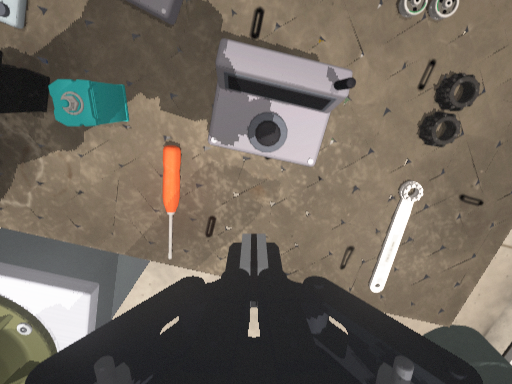

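The wrist view shows the large readout's button at (268,130), in its collar, with the hood behind it. That is about 7 px from where I predicted.

```bash
python3 - <<'E'
from h import *
import pickle
c=pickle.load(open('w2.pkl','rb'))
g=cv2.cvtColor(c['img'],cv2.COLOR_RGB2GRAY)[100:160,235:305]
n,_,st,ce=cv2.connectedComponentsWithStats((g<55).astype(np.uint8))
for i in range(1,n):
    if st[i,4]>60: print(st[i],ce[i]+[235,100])
B=ray(c,268,130,.058);print(B, ray(c,267,131,.058)); W=pts(c);print(W[128:133,266:270,2].mean(), W[128:133,266:270].mean((0,1)))
s=get_state();p=s['ee_pos'];T=R.from_euler('xyz',s['eef_rot'],degrees=True).as_matrix()
print((T.T@(np.r_[B[:2],.075]-p)*1000).round(1))
E
```

```text
[46  0 24  6 81] [295.79012346 101.58024691]
[ 20  21  23  20 277] [264.79422383 128.97472924]
[ 0.45970598 -0.35218246  0.058     ] [ 0.45848673 -0.3514693   0.058     ]
0.06149784975816332 [ 0.45985849 -0.35143771  0.06149785]
[ 56.3  13.8 129.1]
```

```bash
python3 -m jog '[{"dx":13,"dy":3,"dz":40,"ax":0,"ay":0,"az":0,"jaw":0},{"dx":13,"dy":4,"dz":40,"ax":0,"ay":0,"az":0,"jaw":0},{"dx":0,"dy":0,"dz":0,"ax":0,"ay":0,"az":0,"jaw":0},{"dx":0,"dy":0,"dz":0,"ax":0,"ay":0,"az":0,"jaw":0}]'
python3 - <<'E'
from h import *
c=cam('wrist');save(c,'pics/w3.png')
for x in (.452,.459):
    q=np.linalg.inv(c['c2w'])@np.array([x,-.352,.058,1]);print(c['fx']*q[0]/q[2]+c['cx'],c['fy']*q[1]/q[2]+c['cy'])
import pickle;pickle.dump(c,open('w3.pkl','wb'))
E
```

```text
time_s: 1.6
ee_pos: [0.4282, -0.3539, 0.1244]
eef_rot: [-180.0, 0.1, 14.6]
ft_force: [1.3, -0.3, 0.9]
opening: -0.001
grasp_force: 0.0
258.5232960012523 181.94903084321984
260.8717041967869 173.48012659202737
```

View pics/w3.png

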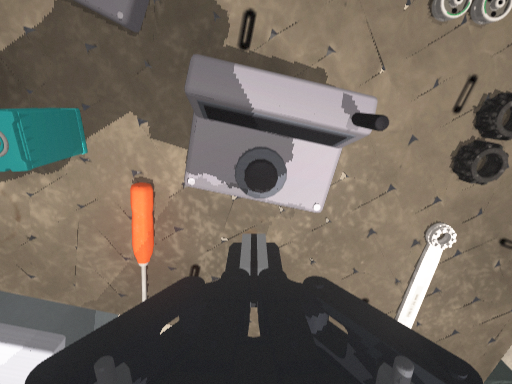

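Closer up, the button is at (261,175), which puts it at x≈0.458, y≈-0.352.

```bash
python3 -m jog '[{"dx":29,"dy":5,"dz":25,"ax":0,"ay":0,"az":0,"jaw":0},{"dx":0,"dy":0,"dz":28,"ax":0,"ay":0,"az":0,"jaw":0},{"dx":0,"dy":0,"dz":0,"ax":0,"ay":0,"az":0,"jaw":0},{"dx":0,"dy":0,"dz":0,"ax":0,"ay":0,"az":0,"jaw":0}]'; python3 -m jog '[{"dx":0,"dy":0,"dz":3,"ax":0,"ay":0,"az":0,"jaw":0},{"dx":0,"dy":0,"dz":3,"ax":0,"ay":0,"az":0,"jaw":0},{"dx":0,"dy":0,"dz":0,"ax":0,"ay":0,"az":0,"jaw":0},{"dx":0,"dy":0,"dz":0,"ax":0,"ay":0,"az":0,"jaw":0}]'
```

```text
time_s: 2.05
ee_pos: [0.458, -0.3514, 0.073]
eef_rot: [179.9, 0.0, 14.6]
ft_force: [-0.5, -0.4, 0.1]
opening: 0.0
grasp_force: 0.0
time_s: 2.45
ee_pos: [0.4587, -0.3515, 0.0662]
eef_rot: [179.9, -0.0, 14.6]
ft_force: [0.5, -3.5, 4.0]
opening: 0.002
grasp_force: 1.8
```

```bash
python3 -m jog '[{"dx":0,"dy":0,"dz":2,"ax":0,"ay":0,"az":0,"jaw":0},{"dx":0,"dy":0,"dz":0,"ax":0,"ay":0,"az":0,"jaw":0},{"dx":0,"dy":0,"dz":0,"ax":0,"ay":0,"az":0,"jaw":0}]'; python3 -m jog '[{"dx":0,"dy":0,"dz":2,"ax":0,"ay":0,"az":0,"jaw":0},{"dx":0,"dy":0,"dz":0,"ax":0,"ay":0,"az":0,"jaw":0},{"dx":0,"dy":0,"dz":0,"ax":0,"ay":0,"az":0,"jaw":0}]'
python3 -m jog '[{"dx":0,"dy":0,"dz":2,"ax":0,"ay":0,"az":0,"jaw":0},{"dx":0,"dy":0,"dz":0,"ax":0,"ay":0,"az":0,"jaw":0},{"dx":0,"dy":0,"dz":0,"ax":0,"ay":0,"az":0,"jaw":0}]'
```

```text
time_s: 2.75
ee_pos: [0.4588, -0.3515, 0.0641]
eef_rot: [179.9, -0.0, 14.6]
ft_force: [-1.2, -3.5, 9.7]
opening: 0.004
grasp_force: 4.4
time_s: 3.05
ee_pos: [0.4589, -0.3515, 0.0638]
eef_rot: [179.8, -0.0, 14.6]
ft_force: [-5.2, -0.6, 24.4]
opening: 0.004
grasp_force: 12.4
time_s: 3.35
ee_pos: [0.4589, -0.3516, 0.0635]
eef_rot: [179.8, -0.1, 14.6]
ft_force: [-9.5, 2.3, 40.5]
opening: 0.003
grasp_force: 20.3
```

```bash
python3 -m jog '[{"dx":0,"dy":0,"dz":-4,"ax":0,"ay":0,"az":0,"jaw":0},{"dx":0,"dy":0,"dz":0,"ax":0,"ay":0,"az":0,"jaw":0}]'; python3 -c "
from h import *
c=cam('side');import pickle;pickle.dump(c,open('s1.pkl','wb'))
W=pts(c);a=c['img'][145:205,250:330];cv2.imwrite('pics/s1.png',cv2.resize(a,None,fx=8,fy=8,interpolation=2)[:,:,::-1])"; python3 -m jog '[{"dx":0,"dy":0,"dz":-2,"ax":0,"ay":0,"az":0,"jaw":0},{"dx":0,"dy":0,"dz":0,"ax":0,"ay":0,"az":0,"jaw":0}]';  python3 -m jog '[{"dx":0,"dy":0,"dz":-2,"ax":0,"ay":0,"az":0,"jaw":0},{"dx":0,"dy":0,"dz":0,"ax":0,"ay":0,"az":0,"jaw":0}]'; python3 -m jog '[{"dx":0,"dy":0,"dz":-2,"ax":0,"ay":0,"az":0,"jaw":0},{"dx":0,"dy":0,"dz":0,"ax":0,"ay":0,"az":0,"jaw":0}]'
```

```text
time_s: 3.55
ee_pos: [0.4589, -0.3512, 0.0646]
eef_rot: [179.9, -0.1, 14.6]
ft_force: [-0.6, -2.1, 3.8]
opening: -0.004
grasp_force: 2.3
time_s: 3.8
ee_pos: [0.4588, -0.3505, 0.0655]
eef_rot: [180.0, -0.0, 14.7]
ft_force: [-0.0, -2.2, 4.5]
opening: -0.003
grasp_force: 2.0
time_s: 4.0
ee_pos: [0.4587, -0.3501, 0.0672]
eef_rot: [-180.0, -0.0, 14.7]
ft_force: [0.1, -2.5, 3.1]
opening: 0.001
grasp_force: 1.5
time_s: 4.2
ee_pos: [0.4585, -0.3498, 0.0692]
eef_rot: [-179.9, 0.0, 14.7]
ft_force: [0.5, -0.9, 2.4]
opening: 0.001
grasp_force: 0.9
```

View pics/s1.png

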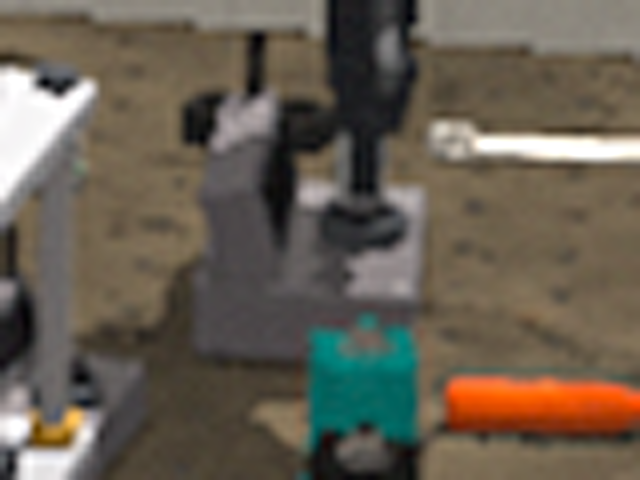

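The side crop shows the fingertips centred on the button at (365,215). The force followed its spring (about 4.5, 3.1, 2.4 N over the return) and met a hard stop 6 mm down, so the zero press is done. Now to the lever.

```bash
python3 -m jog '[{"dx":0,"dy":0,"dz":-45,"ax":0,"ay":0,"az":0,"jaw":0},{"dx":0,"dy":0,"dz":-50,"ax":0,"ay":0,"az":0,"jaw":0},{"dx":0,"dy":0,"dz":-50,"ax":0,"ay":0,"az":0,"jaw":0},{"dx":0,"dy":0,"dz":-50,"ax":0,"ay":0,"az":0,"jaw":0},{"dx":0,"dy":0,"dz":-50,"ax":0,"ay":0,"az":0,"jaw":0},{"dx":0,"dy":0,"dz":-20,"ax":0,"ay":0,"az":0,"jaw":0}]'; python3 -m jog '[{"dx":6,"dy":-43,"dz":0,"ax":0,"ay":0,"az":0,"jaw":0},{"dx":6,"dy":-43,"dz":0,"ax":0,"ay":0,"az":0,"jaw":0},{"dx":6,"dy":-43,"dz":0,"ax":0,"ay":0,"az":0,"jaw":0},{"dx":6,"dy":-43,"dz":0,"ax":0,"ay":0,"az":0,"jaw":0},{"dx":6,"dy":-43,"dz":0,"ax":0,"ay":0,"az":0,"jaw":0},{"dx":6,"dy":-43,"dz":0,"ax":0,"ay":0,"az":0,"jaw":0},{"dx":11,"dy":-43,"dz":0,"ax":0,"ay":0,"az":0,"jaw":0},{"dx":11,"dy":-43,"dz":0,"ax":0,"ay":0,"az":0,"jaw":0},{"dx":11,"dy":-43,"dz":0,"ax":0,"ay":0,"az":0,"jaw":0},{"dx":11,"dy":-43,"dz":0,"ax":0,"ay":0,"az":0,"jaw":0}]'; python3 -m jog '[{"dx":0,"dy":0,"dz":0,"ax":0,"ay":0,"az":-8.5,"jaw":0},{"dx":0,"dy":0,"dz":0,"ax":0,"ay":0,"az":-8.5,"jaw":0},{"dx":0,"dy":0,"dz":0,"ax":0,"ay":0,"az":-8.5,"jaw":0},{"dx":0,"dy":0,"dz":0,"ax":0,"ay":0,"az":-8.5,"jaw":0},{"dx":0,"dy":0,"dz":0,"ax":0,"ay":0,"az":-8.5,"jaw":0},{"dx":0,"dy":0,"dz":0,"ax":0,"ay":0,"az":-8.5,"jaw":0},{"dx":0,"dy":0,"dz":0,"ax":0,"ay":0,"az":-8.5,"jaw":0},{"dx":0,"dy":0,"dz":0,"ax":0,"ay":0,"az":-8.5,"jaw":0.7},{"dx":0,"dy":0,"dz":0,"ax":0,"ay":0,"az":-1,"jaw":0.7},{"dx":0,"dy":0,"dz":0,"ax":0,"ay":0,"az":0,"jaw":0.7}]'; python3 -c "
from h import *;print(get_state()['qpos'].round(1))"
```

```text
time_s: 4.8
ee_pos: [0.4594, -0.3498, 0.3389]
eef_rot: [179.8, -0.2, 14.7]
ft_force: [1.1, 0.1, -0.7]
opening: 0.002
grasp_force: 0.0
time_s: 5.8
ee_pos: [0.4257, 0.0878, 0.3338]
eef_rot: [-180.0, 0.1, 14.7]
ft_force: [0.9, 0.7, -0.8]
opening: 0.002
grasp_force: 0.0
time_s: 6.8
ee_pos: [0.4265, 0.0859, 0.3338]
eef_rot: [-179.9, 0.0, 83.5]
ft_force: [0.2, 0.4, -1.2]
opening: 0.503
grasp_force: 0.0
[ 21.8   9.9 -43.6 102.2   7.2  70.8 -30.3]
```

```bash
python3 -m jog '[{"dx":0,"dy":35,"dz":45,"ax":0,"ay":0,"az":0,"jaw":0.7},{"dx":0,"dy":0,"dz":45,"ax":0,"ay":0,"az":0,"jaw":0.7},{"dx":0,"dy":0,"dz":30,"ax":0,"ay":0,"az":0,"jaw":0.7},{"dx":0,"dy":0,"dz":0,"ax":0,"ay":0,"az":0,"jaw":0.7},{"dx":0,"dy":0,"dz":0,"ax":0,"ay":0,"az":0,"jaw":0.7}]'
python3 - <<'E'
from h import *
c=cam('wrist');save(c,'pics/w4.png')
q=np.linalg.inv(c['c2w'])@np.array([.473,.1545,.0625,1]);print(c['fx']*q[0]/q[2]+c['cx'],c['fy']*q[1]/q[2]+c['cy'])
import pickle;pickle.dump(c,open('w4.pkl','wb'))
W=pts(c);g=c['img'].max(2)
m=(g<60)&(abs(W[...,0]-.473)<.05)&(abs(W[...,1]-.155)<.06)&(W[...,2]>.045)&(W[...,2]<.09)
n,l,st,ce=cv2.connectedComponentsWithStats(m.astype(np.uint8))
i=1+st[1:,4].argmax();v,u=np.where(l==i)
r=cv2.minAreaRect(np.c_[u,v].astype(np.float32));print(st[i],r)
b=cv2.boxPoints(r);print([ray(c,*x,.066).round(4) for x in b],ray(c,*r[0],.066).round(4),np.nanmax(W[l==i][:,2]))
E
```

```text
time_s: 7.3
ee_pos: [0.4576, 0.0829, 0.2203]
eef_rot: [-179.9, -0.0, 83.6]
ft_force: [-0.1, 0.2, 0.3]
opening: 0.7
grasp_force: 0.0
260.63681407707116 111.41817592004892
[ 255   74   20   67 1100] ((264.5, 107.0), (66.0, 19.0), 90.0)
[array([0.471 , 0.1903, 0.066 ]), array([0.4896, 0.1882, 0.066 ]), array([0.484 , 0.1242, 0.066 ]), array([0.464 , 0.1264, 0.066 ])] [0.4773 0.1585 0.066 ] 0.07324656898290893
```

View pics/w4.png

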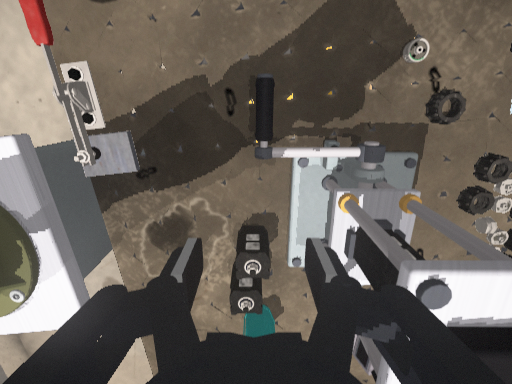

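The wrist view shows the handle at (264,107) lying straight along the image, so the yaw is right and it sits at about (0.477, 0.158). The rod is at (315,152), and the spares lie below at (252,250), clear of the path.

```bash
python3 -m jog '[{"dx":40,"dy":5,"dz":0,"ax":0,"ay":0,"az":0,"jaw":0.7},{"dx":39,"dy":5,"dz":20,"ax":0,"ay":0,"az":0,"jaw":0.7},{"dx":0,"dy":0,"dz":40,"ax":0,"ay":0,"az":0,"jaw":0.7},{"dx":0,"dy":0,"dz":40,"ax":0,"ay":0,"az":0,"jaw":0.7},{"dx":0,"dy":0,"dz":35,"ax":0,"ay":0,"az":0,"jaw":0.7},{"dx":0,"dy":0,"dz":33,"ax":0,"ay":0,"az":0,"jaw":0.7},{"dx":0,"dy":0,"dz":0,"ax":0,"ay":0,"az":0,"jaw":0.7},{"dx":0,"dy":0,"dz":0,"ax":0,"ay":0,"az":0,"jaw":0.7}]'; python3 -c "
from h import *
c=cam('wrist');save(c,'pics/w5.png')"
```

```text
time_s: 8.15
ee_pos: [0.4775, 0.1605, 0.0535]
eef_rot: [179.9, -0.0, 83.6]
ft_force: [0.9, 0.1, 0.3]
opening: 0.702
grasp_force: 0.0
```

View pics/w5.png

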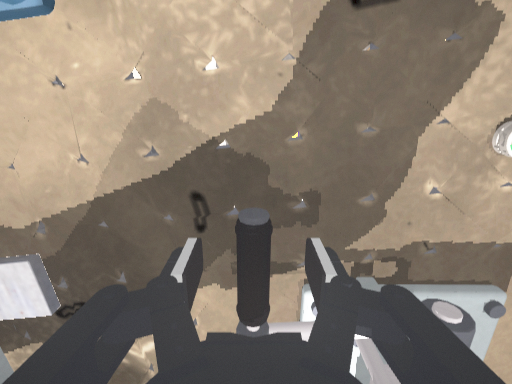

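The handle, at (254,265), lies centred between the pads. Closing.

```bash
python3 -m jog '[{"dx":0,"dy":0,"dz":0,"ax":0,"ay":0,"az":0,"jaw":0},{"dx":0,"dy":0,"dz":0,"ax":0,"ay":0,"az":0,"jaw":0},{"dx":0,"dy":0,"dz":0,"ax":0,"ay":0,"az":0,"jaw":0},{"dx":0,"dy":0,"dz":0,"ax":0,"ay":0,"az":0,"jaw":0},{"dx":0,"dy":0,"dz":0,"ax":0,"ay":0,"az":0,"jaw":0},{"dx":0,"dy":0,"dz":0,"ax":0,"ay":0,"az":0,"jaw":0},{"dx":0,"dy":0,"dz":0,"ax":0,"ay":0,"az":0,"jaw":0},{"dx":0,"dy":0,"dz":0,"ax":0,"ay":0,"az":0,"jaw":0}]'; python3 - <<'E'
import numpy as np
q=np.linspace(0,1.5,16);x=-120*np.sin(1.5-q);z=120*np.cos(1.5-q)
for i in range(15): print(round(q[i+1],2),'dy',round(x[i+1]-x[i],1),'dz',round(-(z[i+1]-z[i]),1))
E
```

```text
time_s: 9.0
ee_pos: [0.4771, 0.16, 0.0528]
eef_rot: [179.9, -0.0, 83.6]
ft_force: [-1.5, -1.4, 8.0]
opening: 0.187
grasp_force: 58.3
0.1 dy 1.4 dz -11.9
0.2 dy 2.6 dz -11.7
0.3 dy 3.8 dz -11.4
0.4 dy 4.9 dz -10.9
0.5 dy 6.0 dz -10.4
0.6 dy 7.0 dz -9.8
0.7 dy 7.9 dz -9.0
0.8 dy 8.8 dz -8.2
0.9 dy 9.5 dz -7.3
1.0 dy 10.2 dz -6.3
1.1 dy 10.8 dz -5.2
1.2 dy 11.3 dz -4.1
1.3 dy 11.6 dz -3.0
1.4 dy 11.9 dz -1.8
1.5 dy 12.0 dz -0.6
```

```bash
python3 -m jog '[{"dx":0,"dy":0.7,"dz":-6,"ax":0,"ay":0,"az":0,"jaw":0},{"dx":0,"dy":0.7,"dz":-5.9,"ax":0,"ay":0,"az":0,"jaw":0},{"dx":0,"dy":2.6,"dz":-11.7,"ax":0,"ay":0,"az":0,"jaw":0},{"dx":0,"dy":3.8,"dz":-11.4,"ax":0,"ay":0,"az":0,"jaw":0},{"dx":0,"dy":4.9,"dz":-10.9,"ax":0,"ay":0,"az":0,"jaw":0},{"dx":0,"dy":0,"dz":0,"ax":0,"ay":0,"az":0,"jaw":0}]'; python3 -m jog '[{"dx":0,"dy":6,"dz":-10.4,"ax":0,"ay":0,"az":0,"jaw":0},{"dx":0,"dy":7,"dz":-9.8,"ax":0,"ay":0,"az":0,"jaw":0},{"dx":0,"dy":7.9,"dz":-9,"ax":0,"ay":0,"az":0,"jaw":0},{"dx":0,"dy":8.8,"dz":-8.2,"ax":0,"ay":0,"az":0,"jaw":0},{"dx":0,"dy":9.5,"dz":-7.3,"ax":0,"ay":0,"az":0,"jaw":0},{"dx":0,"dy":0,"dz":0,"ax":0,"ay":0,"az":0,"jaw":0}]'
```

```text
time_s: 9.6
ee_pos: [0.4895, 0.1584, 0.0988]
eef_rot: [180.0, -0.0, 83.6]
ft_force: [1.4, 0.9, -3.6]
opening: 0.187
grasp_force: 58.9
time_s: 10.2
ee_pos: [0.5275, 0.154, 0.1427]
eef_rot: [-179.9, 0.0, 83.6]
ft_force: [-4.3, -0.0, 3.3]
opening: 0.186
grasp_force: 59.7
```

Forces stay small and the handle is following the arc.

```bash
python3 -m jog '[{"dx":0,"dy":10.2,"dz":-6.3,"ax":0,"ay":0,"az":0,"jaw":0},{"dx":0,"dy":10.8,"dz":-5.2,"ax":0,"ay":0,"az":0,"jaw":0},{"dx":0,"dy":11.3,"dz":-4.1,"ax":0,"ay":0,"az":0,"jaw":0},{"dx":0,"dy":11.6,"dz":-3,"ax":0,"ay":0,"az":0,"jaw":0},{"dx":0,"dy":11.9,"dz":-1.8,"ax":0,"ay":0,"az":0,"jaw":0},{"dx":0,"dy":12,"dz":-0.6,"ax":0,"ay":0,"az":0,"jaw":0},{"dx":0,"dy":0,"dz":0,"ax":0,"ay":0,"az":0,"jaw":0},{"dx":0,"dy":0,"dz":0,"ax":0,"ay":0,"az":0,"jaw":0},{"dx":0,"dy":0,"dz":0,"ax":0,"ay":0,"az":0,"jaw":0}]'; python3 - <<'E'
from h import *
c=cam('side');save(c,'pics/s2.png');a=c['img'][130:270,190:340];cv2.imwrite('pics/s2c.png',cv2.resize(a,None,fx=4,fy=4,interpolation=2)[:,:,::-1])
p=get_state()['ee_pos'];print(p)
y=np.radians(-6.4)
for ctr in ([.577,.0054],[.581,.0094]):
    d=p[:2]-ctr;print('tester frame mm',(np.array([[np.cos(y),np.sin(y)],[-np.sin(y),np.cos(y)]])@d*1000).round(1))
E
```

```text
time_s: 11.1
ee_pos: [0.5958, 0.1461, 0.1644]
eef_rot: [179.9, 0.0, 83.6]
ft_force: [-1.7, -1.9, 7.8]
opening: 0.191
grasp_force: 60.4
[0.59573818 0.14607031 0.16439163]
tester frame mm [  2.9 141.9]
tester frame mm [ -0.6 137.5]
```

View pics/s2c.png

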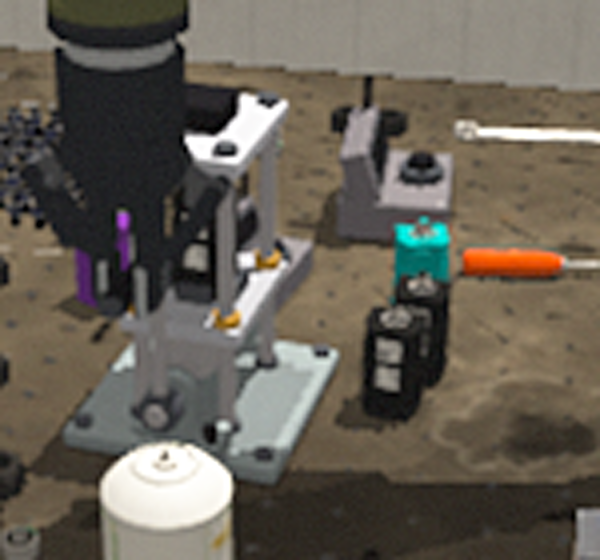

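The side crop shows the lever rod upright from its hub at (158,410), the platen raised, and the spares, can and readout untouched. The handle moved 119.5 mm back and 111.6 mm up, against 119.7 and 111.5 mm for q = 1.50. I'll hold briefly, then hand in.

```bash
python3 -m jog '[{"dx":0,"dy":0,"dz":0,"ax":0,"ay":0,"az":0,"jaw":0},{"dx":0,"dy":0,"dz":0,"ax":0,"ay":0,"az":0,"jaw":0},{"dx":0,"dy":0,"dz":0,"ax":0,"ay":0,"az":0,"jaw":0},{"dx":0,"dy":0,"dz":0,"ax":0,"ay":0,"az":0,"jaw":0},{"dx":0,"dy":0,"dz":0,"ax":0,"ay":0,"az":0,"jaw":0}]'; python3 -c "
from workcell import *
print(hand_in())"
```

```text
time_s: 11.65
ee_pos: [0.5957, 0.1461, 0.1644]
eef_rot: [179.9, 0.1, 83.6]
ft_force: [-1.9, -2.3, 7.3]
opening: 0.192
grasp_force: 60.4
the job is handed in; nothing more can be done
None
```

I handed the job in at 11.65 s with the readout zeroed first and the cam lever held by its handle at highest lift (q ≈ 1.50), though the hand-in gave no verdict; the button press briefly read 40.5 N at the wrist, through the closed fingertips.

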